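# Set up the bench burner: stand it on the soldering tile and open its valve to the mark

### The arm

A 6-joint arm with a two-finger parallel gripper is mounted at the origin on the work surface. World frame = base frame: x ahead of the robot, y to its left, z up, the work surface at z = 0. Lengths are in mm, angles in rad, forces in N, time in s.
With the tool pointing down it reaches from about 350 to 775 mm from the base axis. Payload 7.3 kg.
Tool frame: the origin (TCP) lies at the centre of the arm's flange, where the gripper is bolted on; the fingertips stand 178 mm ahead of it and the grasp point (between the pads) lies 159 mm ahead of it; z points along the fingers, y is the line along which they close (so a half turn about z gives the same grasp; the last joint's range is limited). The gripper opens to 92 mm and grips with 3 to 60 N. Pads are 19 mm wide; open, the fingers measure 130 mm over their backs; the gripper's body (75 mm by 190 mm) begins 47 mm behind the grasp point.
Start: joints at [-1.383, 0.342, 1.524, -0, 1.275, -0.146], TCP at [172.028, -496.018, 404.741] pointing down, gripper open.
Joint ranges: [-2.53, 2.53], [-0.77, 2.02], [0.04, 2.7], [-1, 4.14], [0.28, 2.66], [-3.11, 3.11]. Speed limits (rad/s): [2.57, 2.57, 3.14, 3.14, 3.14, 3.14].

### API

Orientations are given as [roll, pitch, yaw] about the fixed x, y, z axes, in that order (R = Rz(yaw) Ry(pitch) Rx(roll)).
In Python, from plant import * gives the robot as it stands. The module is installed in compiled form; this text tells all that it offers.
- The arm moves only by the shell command python3 -m inch 'ROWS'. ROWS is JSON, a list of rows, each a list of 5 numbers: the shift along the tool's x, y, z in m, then the turn about the tool's z in rad, then the opening, from 0 (shut) to 1 (fully open). In form: [[tx, ty, tz, spin, claw], ...]. A call has 1 to 8 rows; each row is the pose to reach, as a shift and turn from the pose commanded when the call began, along the tool's axes at that moment; what a row does not reach only later rows make up. A row lasts 1/12 s, in which the tool goes at most 41.7 mm and 7.16 degrees, less where a joint would pass 70% of its speed; a pose out of reach is approached as far as the arm can. A call with a gripper value outside its range is refused whole. The fingers move at their own pace and stop on an object; the grip force is fixed at half the most. Time passes only in rows, so rows that repeat a pose let the fingers close. It gives the time, the measured TCP pose, the force, the opening and the grip force at its end, in the units of the state.
- get_obs(): the state, without advancing time (a new reading comes with each control period).
- capture(name): name is "scene" or "top" or "wrist"; returns a dict with "color" (400x640x3 uint8, red, green, blue), "intrinsics" (3x3 intrinsics, pixels), "distortion" ([k1, k2, p1, p2, k3] as OpenCV has them; the pictures are not rectified), "pose" (4x4, takes a point from camera to world coordinates). Camera axes: x right, y down, z forward; pixel columns grow to the right and rows downward; lengths in mm; the calibration is good to about 2 mm. A picture is of the moment at which its call begins. There is no depth.
- close_job(): hands the job in; it is judged then, once.
Trained networks look in a picture, given as the dict that the camera call returned (one of the last four; its "shot" number tells which), for a name from the list of things; names that differ only in an ending like _2 or _b are one class to them, and where a whole thing is asked for, a point or a joint stands for the part that bears it (a point fixed in the world has none). Each returns a list of dicts, best first, with "conf" (0 to 1); they miss things now and then, are a little off and sometimes report something else, mostly with a low value. They report only what shows in the picture. A call takes as long as a camera call. They do not tell look-alikes from the thing itself.
- look_for(picture, target): "rect" ([centre column, centre row, width, height] in pixels, round what is visible of it).
- trace(picture, target): "pixels" (400x640 bool, what is visible of it) and "rect" ([centre column, centre row, width, height] in pixels, round what is visible of it).
- tip_of(picture, target): "centre" ([column, row] in pixels: a listed point, or the origin of a listed thing).
The state is a dict: "time": time; "joint_positions": joint angles; "dq": joint speeds; "tau": joint torques, N m; "tool_pos": TCP position; "tcp_rot": TCP orientation; "contact_force": force on the tool from outside, world axes, zero at the start; "moment": the same for the moment, N m; "grip_width": finger opening in mm; "finger_force": force on a finger pad.
Only numpy, scipy, OpenCV 4.12 (cv2) and the standard library are available. Lean on these libraries where they do the work, as an engineer would, in place of code of your own. Each camera call takes 0.05 s, during which the arm holds its last target. There are 200 camera calls.

### The job

Lift the small gas burner by its round body (not by the valve bar), and stand it inside the circle on the soldering tile with its nozzle pointing at the dark charcoal block, then let go of it. Only then take the valve bar on its top and turn it open, anticlockwise from above, until its pointer faces the small raised tab on the dial. Leave the burner standing there aimed at the block, do not let go of it in mid-air, and do not push the other things on the bench about.

Things in the scene. Friction and masses are not known exactly. Their poses are not given: they have to be found in the camera images.
- burner: Loose bench burner, about 0.7 kg, not fastened: upright steel canister 58 mm in diameter, 70 mm tall, on a rubber foot (72 mm, 10 mm tall); on top a dial (to 74 mm) and the valve bar (to 105 mm). Origin: centre of underside; z up; +x is where the bent brass nozzle sticks out of its side (39 to 64 mm high, 13 mm thick, to 84 mm from the axis). Take it across the canister, square to the nozzle.
- nozzle_tip (a point): Open end of the nozzle, 83 mm from the burner's axis along its +x, 49 mm above its underside.
- valve_bar: Brass valve bar on the burner's axis, seen from above a bar 36 mm long and 10 mm wide, 26 mm tall; it occupies 79 to 105 mm above the burner's underside (a stem of 14 mm diameter below it). Origin: centre of its underside, on the burner's axis; +x runs along it to the pointer, a grey metal nib (4 mm wide) standing out 7.5 mm from that end.
- valve (a joint): Angle of the valve bar in rad: 0 = shut, pointer over the nozzle (burner's +x); grows as the bar is turned open, anticlockwise seen from above. Limits 0 and 2.6. Starts shut or nearly so (0 to 0.2). Turns lightly (friction about 0.02 N m) and stays where it is left.
- dial (a joint): Angle of the dial's raised tab in rad, measured as the valve's: from the burner's +x, anticlockwise seen from above; between 0.75 and 1.5. The tab is 8 mm (radial) by 6 mm by 3 mm tall, grey metal, 24 mm from the axis. The dial is stiff (0.5 N m): leave it as it is. The pointer faces the tab when joint valve = joint dial.
- tile: Fixed white ceramic soldering tile, 210 x 116 x 8 mm, with a dark charcoal block (44 mm along x, 90 mm wide, top 42 mm above the bench) at its +x end, a small metal ring on that. Origin: on the bench under the centre of the circle; +x points from the circle to the block. The tile reaches from x = -58 to 152 mm; the block's near face is at x = 104 mm.
- tile_spot (a point): Centre of the black circle (104 mm in diameter, painted) on the tile's upper face, 8 mm above the bench.
- flux_jar: Bystander: small jar, 42 mm in diameter, 46 mm tall; origin under its centre.
- screwdriver: Bystander: screwdriver with a wooden handle, lying along its x; origin under its middle.
- pliers: Bystander: pliers 125 mm long, lying along its x, 12 mm high; origin under the pivot.
- bench_block: Bystander: steel block 50 x 50 x 22 mm; origin under its centre.
- pebble: Bystander: grey pebble, 72 mm across, 41 mm tall; origin under its centre.
- notepad: Bystander: white notepad 150 x 110 x 16 mm; origin under its centre.
- dial_tab: The raised tab on the dial. Origin: on the burner's axis at the dial's top face, 74 mm above the burner's underside; its +x runs from the axis to the tab.
Things that resemble listed ones, but are neither listed nor needed, are in the scene too. Leave any green look-alike of the tile alone.

How it is judged:
By the outcome, as a careful person would: the job done as asked, in the order asked, and still so for the second after the job is handed in, with the robot touching nothing.
It also fails if it takes over 54 s, if anything falls off the work surface, if the arm or the gripper's body presses on something with over 40 N, if the wrist force passes 120 N, or if a joint passes its speed limit or range.

## Working session

There is one attempt and no reset: what is moved stays moved. The work goes in short steps, Python scripts to look and compute and a shell command to move; the robot and the scene stay as the last step left them, time stands still between calls to the robot, and variables do not carry over. Pictures are saved under pics/ and viewed, at most 10 in all, crops included, and the job is handed in when it is done.

```bash
mkdir -p pics; cat > h.py <<'E'
from plant import *
import numpy as np, cv2
from scipy.spatial.transform import Rotation as R
def ray(p,uv):
    n=cv2.undistortPoints(np.array([[uv]],float),np.array(p["intrinsics"]),np.array(p["distortion"]))[0,0]
    T=np.array(p["pose"]); return T[:3,3],T[:3,:3]@np.array([n[0],n[1],1.])
def at(p,uv,z):
    o,d=ray(p,uv); return np.round(o+d*(z-o[2])/d[2],1)
def px(p,X):
    T=np.linalg.inv(np.array(p["pose"]))
    return cv2.projectPoints(np.array(X,float).reshape(-1,3),cv2.Rodrigues(T[:3,:3])[0],T[:3,3],np.array(p["intrinsics"]),np.array(p["distortion"]))[0][:,0]
def tri(l):
    A=np.zeros((3,3));b=np.zeros(3)
    for p,uv in l:
        o,d=ray(p,uv);d/=np.linalg.norm(d);M=np.eye(3)-np.outer(d,d);A+=M;b+=M@o
    return np.round(np.linalg.solve(A,b),1)
def save(n,im): cv2.imwrite(f"pics/{n}.png",np.ascontiguousarray(im[...,::-1]))
E
python3 - <<'E'
from h import *
s=capture("scene");t=capture("top")
save("a",np.vstack([cv2.resize(x["color"],(480,300)) for x in (s,t)]))
Z=dict(burner=0,nozzle_tip=49,valve_bar=79,tile=0,tile_spot=8,dial_tab=74,flux_jar=0,pebble=0,notepad=0,bench_block=0,pliers=0,screwdriver=0)
for p,n in((s,"scene"),(t,"top")):
    print(n,np.round(np.array(p["pose"])[:3,3]))
    for k,z in Z.items():
        print(k,[(round(c["conf"],2),np.round(c["centre"]),at(p,c["centre"],z)[:2]) for c in tip_of(p,k)[:3]])
o=get_obs();print(o)
E
```

```text
scene [999. 264. 891.]
burner [(0.63, array([259., 222.]), array([ 519.5, -156.1]))]
nozzle_tip [(0.69, array([252., 236.]), array([ 594.6, -125.9]))]
valve_bar [(0.39, array([256., 207.]), array([ 520. , -154.1]))]
tile [(0.74, array([420., 189.]), array([192.9, 252.1])), (0.67, array([362., 263.]), array([519.6, 173. ]))]
tile_spot [(0.79, array([420., 192.]), array([213.1, 254.6])), (0.76, array([363., 262.]), array([519.1, 174.7]))]
dial_tab []
flux_jar [(0.67, array([318., 215.]), array([421.5,  -7.8]))]
pebble [(0.71, array([176., 221.]), array([ 619.9, -388.9]))]
notepad [(0.58, array([456., 288.]), array([489.4, 428.9])), (0.38, array([364., 259.]), array([506.7, 173.6]))]
bench_block [(0.85, array([307., 234.]), array([497.7,  -7.5]))]
pliers [(0.54, array([215., 182.]), array([ 439.9, -370.6]))]
screwdriver [(0.88, array([284., 282.]), array([659. ,   1.8]))]
top [ 267.   -2. 1446.]
burner [(0.69, array([372., 172.]), array([ 526.4, -181.3])), (0.68, array([363., 177.]), array([ 510.7, -155.9]))]
nozzle_tip [(0.74, array([354., 146.]), array([ 592. , -128.7])), (0.69, array
[... 804 characters left out ...]
.3,  -6.8]))]
{'time': 1.3, 'joint_positions': array([-1.38299296e+00,  3.42021469e-01,  1.52411069e+00, -1.61312892e-05,
        1.27537370e+00, -1.45983040e-01]), 'dq': array([ 0.00035015, -0.00186099, -0.00032881, -0.00038853,  0.00156981,
       -0.0010107 ]), 'tau': array([-5.73686648e-04, -4.31140423e+01, -2.44475430e+01,  7.16795633e-02,
        4.85849648e-02, -2.12412863e-05]), 'tool_pos': array([ 172.03060957, -496.02167853,  404.72561865]), 'tcp_rot': array([3.14150902e+00, 2.78947759e-05, 3.33791097e-01]), 'contact_force': array([ 0.16073742, -1.00931811,  1.22307657]), 'moment': array([ 0.01251675, -0.02787734, -0.02903304]), 'finger_force': 0.0, 'grip_width': 91.86130668894586}
```

View pics/a.png

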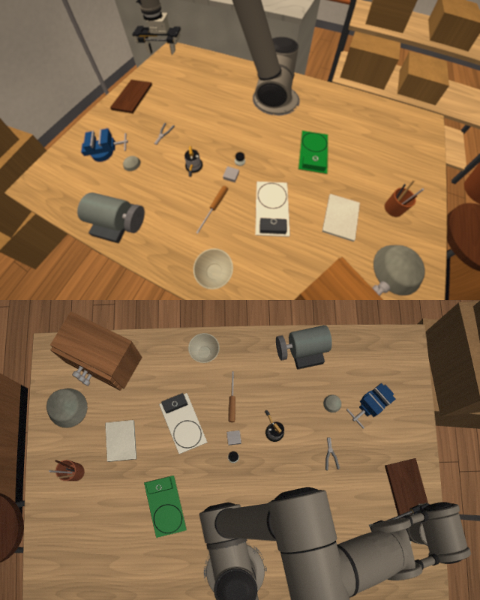

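```bash
python3 - <<'E'
from h import *
s=capture("scene");t=capture("top")
r=lambda p,x,y,w,h:cv2.resize(p["color"][y:y+h,x:x+w],(400,300),interpolation=cv2.INTER_CUBIC)
save("b",np.vstack([np.hstack([r(s,210,180,100,75),r(s,315,230,100,75)]),np.hstack([r(t,320,130,100,75),r(t,200,120,100,75)])]))
for p,n in((s,"scene"),(t,"top")):
    for c in trace(p,"tile"):
        m=c["pixels"].astype(np.uint8); b=cv2.boxPoints(cv2.minAreaRect(np.argwhere(m)[:,::-1].astype(np.float32)))
        W=np.array([at(p,q[::-1]*1.,8)[:2] for q in np.argwhere(m)],np.float32)
        print(n,c["conf"],np.round(c["rect"]),cv2.minAreaRect(W))
    for c in trace(p,"burner"): print("burner",c["conf"],np.round(c["rect"]))
E
```

```text
scene 0.78 [420. 204.  39.  58.] ((248.49008178710938, 257.55877685546875), (217.11424255371094, 123.17192840576172), 13.038668632507324)
scene 0.56 [364. 280.  45.  72.] ((563.5306396484375, 188.41748046875), (212.11705017089844, 115.9443588256836), 21.57607650756836)
burner 0.71 [260. 216.  25.  40.]
top 0.88 [245. 165.  61.  79.] ((560.2882690429688, 187.31234741210938), (216.09120178222656, 115.79698944091797), 20.820858001708984)
top 0.57 [220. 275.  54.  80.] ((243.96014404296875, 256.475341796875), (213.4540557861328, 121.3678207397461), 12.277715682983398)
top 0.39 [366. 166.  28.  43.] ((538.7559204101562, -163.04837036132812), (71.5962905883789, 116.15164947509766), 87.8844985961914)
burner 0.62 [365. 167.  26.  38.]
```

View pics/b.png

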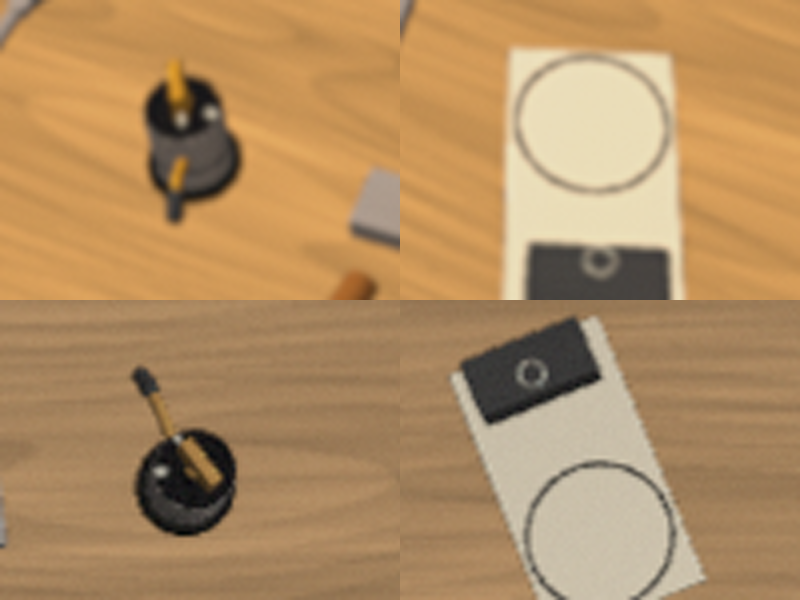

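```bash
cat >> h.py <<'E'
def todo(x,y,z,yaw):
    o=get_obs(); Rm=R.from_euler('xyz',o["tcp_rot"]).as_matrix()
    print("tool shift m",np.round(Rm.T@(np.array([x,y,z])-o["tool_pos"])/1000,4),"spin",round(-((yaw-o["tcp_rot"][2]+np.pi)%(2*np.pi)-np.pi),4),"t",o["time"])
E
python3 - <<'E'
from h import *
s=capture("scene");t=capture("top")
print("spot",at(s,(363,260.5),8),at(t,(250,179.2),8),tri([(s,(363,260.5)),(t,(250,179.2))]))
print("tab",at(s,(262.5,208),76),at(t,(360,172.5),76),tri([(s,(262.5,208)),(t,(360,172.5))]))
print("dial",at(s,(255.75,205.75),74),at(t,(366.5,172),74))
print("tip",at(s,(253.5,234),49),at(t,(354.5,148.5),49))
print("ring",at(s,(465,295),45),at(t,(233,138.3),45))
print("barend",at(s,(254,196),105),at(t,(373,175),105),at(s,(256,208),100),at(t,(364.5,165.5),100))
todo(515,-156,405,.37)
E
```

```text
spot [516.1 173.    8. ] [511.8 167.5   8. ] [5.126e+02 1.703e+02 3.000e-01]
tab [ 513.9 -136.    76. ] [ 511.  -139.8   76. ] [ 511.4 -139.4   71.1]
dial [ 513.8 -158.5   74. ] [ 512.3 -157.8   74. ]
tip [ 586.2 -127.1   49. ] [ 584.3 -129.8   49. ]
ring [523.9 446.7  45. ] [623.3 210.1  45. ]
barend [ 504.7 -164.4  105. ] [ 498.2 -171.3  105. ] [ 535.6 -140.5  100. ] [ 525.5 -150.2  100. ]
tool shift m [ 4.354e-01 -2.089e-01 -3.000e-04] spin -0.0362 t 1.7
```

```bash
python3 -m inch '[[0.218,-0.104,0,-0.04,1],[0.218,-0.104,0,-0.04,1],[0.218,-0.104,0,-0.04,1],[0.218,-0.104,0,-0.04,1],[0.218,-0.104,0,-0.04,1],[0.218,-0.104,0,-0.04,1],[0.435,-0.209,0,-0.04,1],[0.435,-0.209,0,-0.04,1]]'
python3 -m inch '[[0.18,-0.087,0,0,1],[0.18,-0.087,0,0,1],[0.18,-0.087,0,0,1],[0.18,-0.087,0,0,1],[0.18,-0.087,0,0,1]]'
python3 - <<'E'
from h import *
w=capture("wrist");save("c",w["color"]);print(np.round(w["pose"],2))
for k,z in dict(burner=0,nozzle_tip=49,valve_bar=79,dial_tab=74).items():
    print(k,[(round(c["conf"],2),np.round(c["centre"]),at(w,c["centre"],z)[:2]) for c in tip_of(w,k)[:3]])
todo(513,-158,405,.39)
E
```

```text
time: 2.37
tool_pos: [403.8, -266.0, 405.0]
tcp_rot: [3.141, -0.0, 0.373]
contact_force: [0.5, -0.5, 0.3]
grip_width: 91.8
finger_force: 0.0
time: 2.78
tool_pos: [540.2, -118.2, 404.8]
tcp_rot: [3.142, -0.001, 0.375]
contact_force: [-0.4, -1.3, 0.2]
grip_width: 92.0
finger_force: 0.0
[[ 3.7000e-01 -8.9000e-01 -2.6000e-01  6.0938e+02]
 [-9.3000e-01 -3.5000e-01 -1.0000e-01 -9.1970e+01]
 [-0.0000e+00  2.7000e-01 -9.6000e-01  3.8533e+02]
 [ 0.0000e+00  0.0000e+00  0.0000e+00  1.0000e+00]]
burner [(0.72, array([349., 200.]), array([ 516.9, -163.6]))]
nozzle_tip [(0.58, array([348., 135.]), array([ 586., -129.]))]
valve_bar [(0.63, array([353., 231.]), array([ 510.1, -163.7])), (0.61, array([578., 192.]), array([ 616.8, -332.9]))]
dial_tab [(0.59, array([253.,  12.]), array([648.8, -20.1]))]
tool shift m [-0.0373  0.0253 -0.0005] spin -0.0156 t 3.0333
```

View pics/c.png

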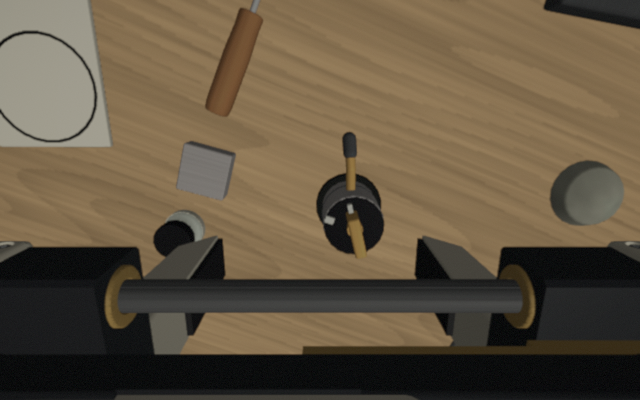

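```bash
python3 - <<'E'
from h import *
w=capture("wrist")
im=w["color"][120:270,290:410];save("d",cv2.resize(im,None,fx=4,fy=4,interpolation=cv2.INTER_CUBIC))
for n,u,z in(("dial",(354,224),74),("tip",(348.5,140),49),("tab",(330,220),76),("barend",(361,257),105),("nib",(349,208),92)): print(n,at(w,u,z))
E
```

```text
dial [ 513.2 -165.7   74. ]
tip [ 580.  -134.3   49. ]
tab [ 509.3 -143.5   76. ]
barend [ 497.3 -175.8  105. ]
nib [ 530.4 -152.    92. ]
```

View pics/d.png

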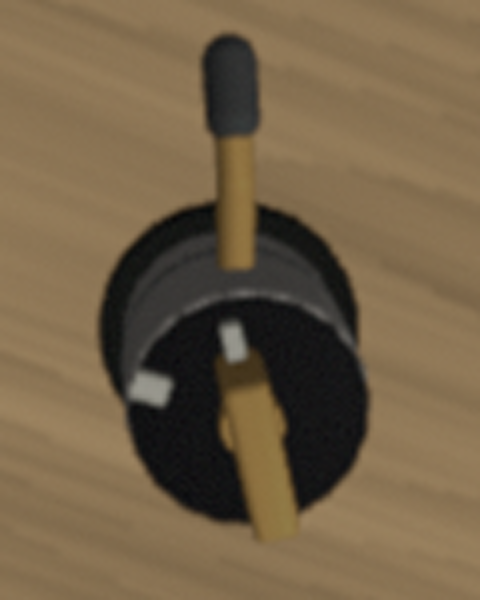

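```bash
python3 - <<'E'
from h import *
from scipy.optimize import least_squares
w=capture("wrist");s=capture("scene");t=capture("top")
O=[(w,"d",(351.8,221.9)),(w,"n",(347.5,130.5)),(w,"t",(328,217)),(w,"b",(359.3,252.5)),
 (s,"d",(255.75,205.75)),(s,"t",(262.5,208)),(s,"n",(253.5,234)),(t,"n",(354.5,148.5)),(t,"t",(360,172.5)),(t,"d",(366.5,172))]
def f(v,only=None):
    x,y,a,d,q=v;r=[]
    P=lambda rr,b,z:(x+rr*np.cos(a+b),y+rr*np.sin(a+b),z)
    D=dict(d=P(0,0,74),n=P(82,0,49),t=P(24,d,76),b=P(-18,q,104))
    for p,k,u in O:
        if only is None or p is only: r+=list((px(p,D[k])[0]-u)/(1 if p is w else .7))
    return np.array(r)
for o in (None,w):
    r=least_squares(f,[513,-160,.39,1.2,.15],kwargs=dict(only=o),loss="soft_l1");print(np.round(r.x,3),np.round(r.fun,1))
    todo(r.x[0],r.x[1],405,r.x[2])
E
```

```text
[ 5.13298e+02 -1.63432e+02  4.23000e-01  1.24500e+00  2.24000e-01] [-0.5  0.6 -0.7 -1.  -1.8 -0.5  0.2  1.3 -2.  -1.  -0.8 -1.7 -1.7  0.3
 -0.1 -1.9 -0.1  0.   2.9 -0.6]
tool shift m [-0.0382  0.0297 -0.0001] spin -0.0511 t 3.2333
[ 5.14005e+02 -1.64258e+02  4.28000e-01  1.26900e+00  1.57000e-01] [ 0.6  0.3 -0.  -1.3 -0.8 -0.2  0.1  1.2]
tool shift m [-0.0378  0.0308 -0.0001] spin -0.0562 t 3.2333
```

```bash
python3 -m inch '[[-0.038,0.030,0.02,-0.053,1],[-0.038,0.030,0.06,-0.053,1],[-0.038,0.030,0.10,-0.053,1],[-0.038,0.030,0.130,-0.053,1],[-0.038,0.030,0.160,-0.053,1],[-0.038,0.030,0.182,-0.053,1],[-0.038,0.030,0.182,-0.053,1],[-0.038,0.030,0.182,-0.053,1]]'
python3 -m inch '[[0,0,0,0,0],[0,0,0,0,0],[0,0,0,0,0],[0,0,0,0,0],[0,0,0,0,0],[0,0,0,0,0],[0,0,0,0,0],[0,0,0,0,0]]'
```

```text
time: 3.9
tool_pos: [513.9, -163.2, 222.4]
tcp_rot: [-3.14, 0.001, 0.425]
contact_force: [0.2, -0.2, -0.7]
grip_width: 91.8
finger_force: 0.0
time: 4.57
tool_pos: [514.4, -162.4, 223.3]
tcp_rot: [3.141, -0.0, 0.427]
contact_force: [-0.5, 0.0, 5.4]
grip_width: 57.6
finger_force: 30.0
```

```bash
python3 -m inch '[[0,0,-0.02,0,0],[0,0,-0.05,0,0],[0,0,-0.08,0,0],[0,0,-0.08,0,0]]'
python3 - <<'E'
from h import *
w=capture("wrist");t=capture("top");save("e",np.vstack([cv2.resize(w["color"],(480,300)),cv2.resize(t["color"][100:250,180:420],(480,300))]))
print([(round(c["conf"],2),np.round(c["centre"])) for c in tip_of(w,"nozzle_tip")])
for c in tip_of(w,"tile_spot"):print("spot",c["conf"],np.round(c["centre"]),at(w,c["centre"],8))
for c in tip_of(w,"nozzle_tip"):print(at(w,c["centre"],49+81))
todo(515,170.5,303,.37)
E
```

```text
time: 4.9
tool_pos: [515.4, -163.0, 307.0]
tcp_rot: [3.135, -0.005, 0.427]
contact_force: [1.8, -1.4, -6.3]
grip_width: 57.4
finger_force: 30.0
[(0.7, array([316.,  76.])), (0.63, array([127., 133.]))]
[ 590.9 -129.5  130. ]
[535.4 -64.6 130. ]
tool shift m [ 0.1391 -0.3023 -0.0021] spin 0.0568 t 5.15
```

View pics/e.png

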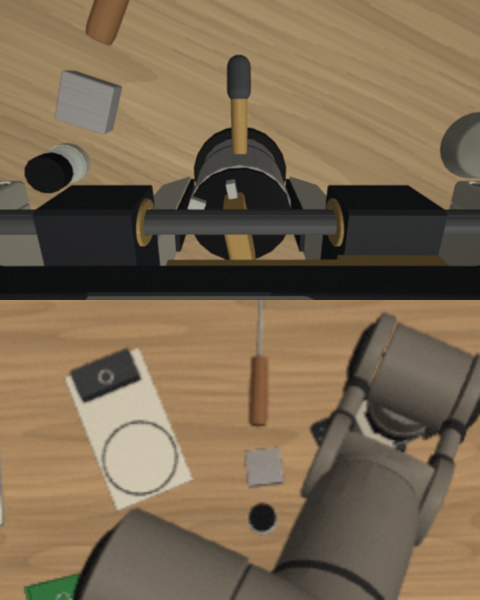

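```bash
python3 -m inch '[[0.007,-0.015,0,0,0],[0.020,-0.042,0,0,0],[0.035,-0.076,0,0.02,0],[0.050,-0.110,0,0.03,0],[0.065,-0.143,0,0.04,0],[0.080,-0.176,0,0.057,0],[0.095,-0.208,0,0.057,0],[0.108,-0.235,0,0.057,0]]'
python3 -m inch '[[0.012,-0.023,0,0,0],[0.022,-0.043,0,0,0],[0.028,-0.056,0,0,0],[0.032,-0.063,0,0,0],[0.032,-0.063,0,0,0],[0.032,-0.063,0,0,0]]'
python3 - <<'E'
from h import *
w=capture("wrist");s=capture("scene");a=s["color"][200:320,290:440]
save("f",np.vstack([cv2.resize(w["color"],(480,300)),cv2.resize(a,(375,300))] if 0 else [cv2.resize(w["color"],(480,300)),cv2.resize(s["color"][170:320,270:510],(480,300))]))
for n,p in (("w",w),("s",s)):
  for k,z in (("tile_spot",8),("nozzle_tip",130)):
    for c in tip_of(p,k):print(n,k,c["conf"],np.round(c["centre"]),at(p,c["centre"],z))
todo(515,170.5,303,.37)
E
```

```text
time: 5.82
tool_pos: [514.4, 98.3, 300.8]
tcp_rot: [-3.14, 0.004, 0.37]
contact_force: [0.2, -0.2, -7.8]
grip_width: 57.4
finger_force: 30.0
time: 6.32
tool_pos: [522.2, 166.1, 301.5]
tcp_rot: [3.141, 0.003, 0.37]
contact_force: [-0.5, -1.5, -8.2]
grip_width: 57.3
finger_force: 30.0
w nozzle_tip 0.91 [318.  76.] [597.6 195.2 130. ]
s tile_spot 0.81 [362. 258.] [511.3 168.5   8. ]
s tile_spot 0.6 [424. 192.] [207.2 265.5   8. ]
s nozzle_tip 0.74 [366. 272.] [607.3 202.1 130. ]
tool shift m [-0.0052 -0.0073 -0.0003] spin -0.0015 t 6.6167
```

View pics/f.png

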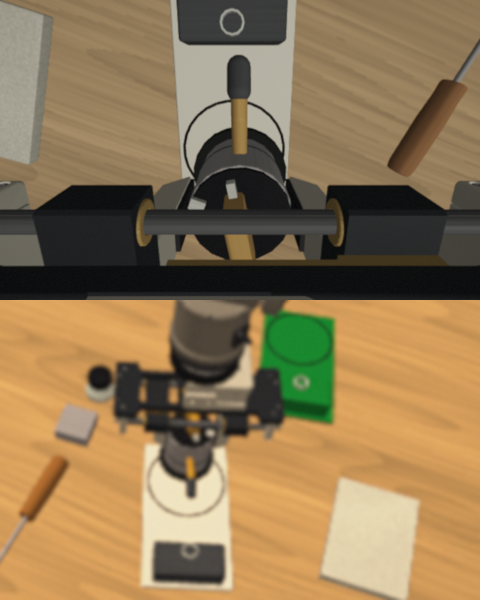

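```bash
python3 - <<'E'
from h import *
w=capture("wrist");k=4/3
L,Rr,T=[at(w,(a*k,b*k),8) for a,b in((185,147),(284,147),(234.5,101))]
u=np.array([np.cos(.37),np.sin(.37)])
print("L,R,T",L,Rr,T,"diam",np.linalg.norm(L-Rr),"centre est",(L+Rr)[:2]/2,T[:2]-52*u)
l,r=[at(w,(a*k,b*k),42) for a,b in((180,40.5),(286,42))]
print("block near top",l,r,np.linalg.norm(l-r),"yaw",np.arctan2(*(l-r)[1::-1])-np.pi/2, (l+r)[:2]/2-104*u)
n=at(w,(238.5*k,57*k),128);print("tip",n); o=get_obs();print(np.arctan2(*(n-o["tool_pos"])[1::-1]),o["tool_pos"])
E
```

```text
L,R,T [499.1 217.6   8. ] [537.  119.8   8. ] [563.1 185.9   8. ] diam 104.88684378891377 centre est [518.05 168.7 ] [514.61897803 167.09599754]
block near top [596.9 246.7  42. ] [627.8 163.8  42. ] 88.47157735679858 yaw 0.35678628340577 [515.38795606 167.64199508]
tip [598.6 194.7 128. ]
0.36389675061899973 [522.45943945 165.70123951 302.7527624 ]
```

```bash
python3 -m inch '[[-0.005,-0.005,0.010,0,0],[-0.005,-0.005,0.030,0,0],[-0.005,-0.005,0.048,0,0],[-0.005,-0.005,0.060,0,0],[-0.005,-0.005,0.067,0,0],[-0.005,-0.005,0.069,0,0],[-0.005,-0.005,0.070,0,0],[-0.005,-0.005,0.070,0,0]]'
python3 -m inch '[[0,0,0.001,0,0],[0,0,0.001,0,0],[0,0,0.002,0,0],[0,0,0.002,0,0]]'
```

```text
time: 7.33
tool_pos: [516.3, 169.2, 233.3]
tcp_rot: [3.141, -0.001, 0.37]
contact_force: [-0.1, 0.5, -6.8]
grip_width: 57.6
finger_force: 30.0
time: 7.67
tool_pos: [516.2, 169.2, 231.4]
tcp_rot: [3.141, -0.001, 0.37]
contact_force: [-0.1, -0.3, -3.9]
grip_width: 57.1
finger_force: 30.0
```

Force is falling as the tile takes the weight; a touch further, then open.

```bash
python3 -m inch '[[0,0,0.0005,0,0],[0,0,0.001,0,0],[0,0,0.001,0,0],[0,0,0.001,0,0]]'
```

```text
time: 8.0
tool_pos: [516.1, 169.3, 231.3]
tcp_rot: [3.141, -0.002, 0.37]
contact_force: [-3.4, -0.9, 6.7]
grip_width: 57.4
finger_force: 30.0
```

```bash
python3 -m inch '[[0,0,0,0,1],[0,0,0,0,1],[0,0,0,0,1],[0,0,0,0,1],[0,0,0,0,1],[0,0,0,0,1],[0,0,0,0,1],[0,0,0,0,1]]'
python3 -m inch '[[0,0,-0.03,0,1],[0,0,-0.06,0,1],[0,0,-0.1,0,1],[0,0,-0.13,0,1],[-0.02,0,-0.17,0,1],[-0.03,0,-0.172,0,1],[-0.03,0,-0.172,0,1],[-0.03,0,-0.172,0,1]]'
python3 - <<'E'
from h import *
w=capture("wrist");save("g",cv2.resize(w["color"][100:300,190:450],(780,600),interpolation=cv2.INTER_CUBIC))
o=get_obs();print(o["tool_pos"],o["tcp_rot"])
E
```

```text
time: 8.67
tool_pos: [515.9, 169.2, 229.6]
tcp_rot: [3.142, 0.0, 0.37]
contact_force: [-0.4, -0.1, -0.3]
grip_width: 91.6
finger_force: 0.0
time: 9.33
tool_pos: [487.6, 158.3, 401.5]
tcp_rot: [3.141, -0.0, 0.37]
contact_force: [0.5, -0.5, -0.5]
grip_width: 91.7
finger_force: 0.0
[487.86272683 158.39316357 400.61922664] [-3.14136092e+00  1.39648662e-03  3.69674851e-01]
```

View pics/g.png

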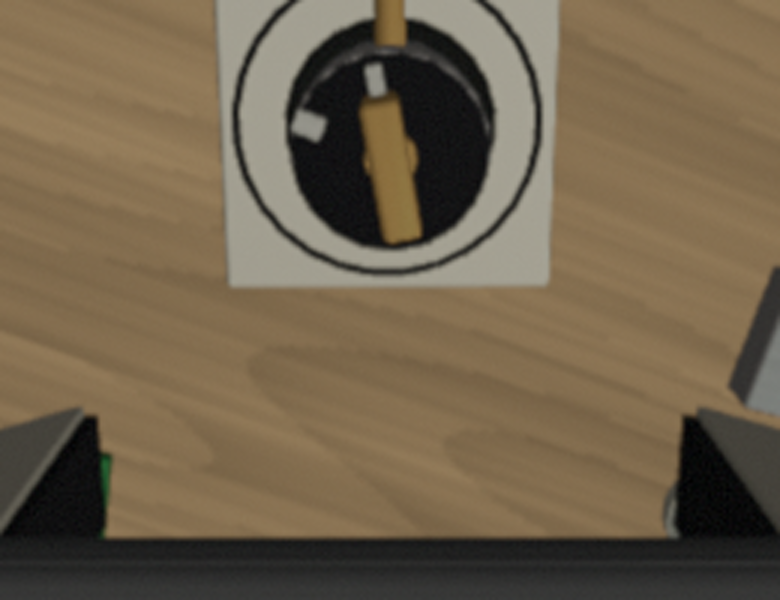

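```bash
python3 - <<'E'
from h import *
from scipy.optimize import least_squares
w=capture("wrist");c=lambda a,b:np.array([190+a/3,100+b/3])
dl=[c(290,150),c(493,145),c(391.5,247)]
for n,u,z in(("dialc",c(391.5,150),82),("tab",c(309,125),84),("rear",c(403.5,240),113),("front",c(380,101),113),("nozzle root",c(391,44),56)):print(n,at(w,u,z))
D=at(w,c(391.5,150),82)[:2]
Tb=at(w,c(309,125),85)[:2];re=at(w,c(403.5,240),113)[:2];fr=at(w,c(380,101),113)[:2]
ang=lambda v:np.arctan2(v[1],v[0])
print("tab world ang",ang(Tb-D),np.linalg.norm(Tb-D),"bar",ang(fr-re),np.linalg.norm(fr-re),"bar centre",(fr+re)/2)
# full nozzle
for q in tip_of(w,"nozzle_tip"):n=at(w,q["centre"],57);print("tip",q["conf"],n,ang(n[:2]-D))
todo((fr+re)[0]/2,(fr+re)[1]/2,400,ang(fr-re)-np.pi/2)
todo((fr+re)[0]/2,(fr+re)[1]/2,400,ang(fr-re)+np.pi/2)
print(get_obs()["joint_positions"])
E
```

```text
dialc [516.1 167.7  82. ]
tab [514.6 191.3  84. ]
rear [500.1 158.2 113. ]
front [530.6 176.4 113. ]
nozzle root [541.6 177.7  56. ]
tab world ang 1.6258254586885568 23.635777964771993 bar 0.5380052123491202 35.51746049480453 bar centre [515.35 167.3 ]
tip 0.84 [591.5 197.   57. ] 0.3706352560460623
tool shift m [ 0.0285  0.0016 -0.0001] spin 1.4025 t 9.4833
tool shift m [ 0.0285  0.0016 -0.0001] spin -1.7391 t 9.4833
[ 1.64447262e-01  3.25286888e-01  1.56244942e+00 -3.20196000e-05
  1.25674676e+00  1.36553572e+00]
```

```bash
python3 -m inch '[[0.029,0.0003,0,-0.1,0.4],[0.029,0.0003,0.02,-0.168,0.4],[0.029,0.0003,0.05,-0.168,0.4],[0.029,0.0003,0.08,-0.168,0.4],[0.029,0.0003,0.11,-0.168,0.4],[0.029,0.0003,0.125,-0.168,0.4],[0.029,0.0003,0.131,-0.168,0.4],[0.029,0.0003,0.131,-0.168,0.4]]'
python3 -m inch '[[0,0,0,0,0.4],[0,0,0,0,0.3],[0,0,0,0,0.25],[0,0,0,0,0.2],[0,0,0,0,0.18],[0,0,0,0,0.16],[0,0,0,0,0.15],[0,0,0,0,0.15]]'
```

```text
time: 10.15
tool_pos: [514.9, 168.6, 268.1]
tcp_rot: [-3.14, 0.005, 0.538]
contact_force: [0.0, 0.4, 0.4]
grip_width: 43.0
finger_force: 0.0
time: 10.82
tool_pos: [515.1, 168.6, 270.9]
tcp_rot: [3.141, -0.0, 0.538]
contact_force: [0.8, 0.3, -0.2]
grip_width: 13.9
finger_force: 0.0
```

```bash
python3 -m inch '[[0,0,0,0,0.13],[0,0,0,0,0.115],[0,0,0,0,0.1],[0,0,0,0,0],[0,0,0,0,0]]'
```

```text
time: 11.23
tool_pos: [515.1, 168.7, 270.6]
tcp_rot: [-3.141, 0.0, 0.538]
contact_force: [-0.5, 0.4, -0.1]
grip_width: 9.8
finger_force: 30.0
```

```bash
python3 -m inch '[[0,0,0,-0.05,0],[0,0,0,-0.13,0],[0,0,0,-0.21,0],[0,0,0,-0.29,0],[0,0,0,-0.37,0],[0,0,0,-0.45,0],[0,0,0,-0.51,0],[0,0,0,-0.54,0]]'
python3 -m inch '[[0,0,0,-0.07,0],[0,0,0,-0.15,0],[0,0,0,-0.23,0],[0,0,0,-0.31,0],[0,0,0,-0.39,0],[0,0,0,-0.47,0],[0,0,0,-0.53,0],[0,0,0,-0.548,0]]'
python3 -m inch '[[0,0,0,0,0],[0,0,0,0,0],[0,0,0,0,0.15],[0,0,0,0,0.2],[0,0,0,0,0.3],[0,0,0,0,0.4],[0,0,0,0,0.4],[0,0,0,0,0.4]]'
```

```text
time: 11.9
tool_pos: [515.1, 168.6, 270.7]
tcp_rot: [3.142, -0.0, 1.081]
contact_force: [-0.1, 0.8, 0.9]
grip_width: 9.6
finger_force: 30.0
time: 12.57
tool_pos: [515.1, 168.6, 270.7]
tcp_rot: [3.141, -0.0, 1.628]
contact_force: [-0.9, 0.3, -0.3]
grip_width: 9.9
finger_force: 30.0
time: 13.23
tool_pos: [515.1, 168.6, 270.7]
tcp_rot: [3.142, 0.0, 1.626]
contact_force: [-0.5, -0.7, -0.7]
grip_width: 36.0
finger_force: 0.0
```

```bash
python3 -m inch '[[0,0,-0.02,0,0.4],[0,0,-0.05,0,0.4],[0,0,-0.08,0,0.4],[0,0,-0.11,0,0.4],[-0.02,0,-0.13,0,0.4],[-0.04,0,-0.131,0,0.4],[-0.045,0,-0.131,0,0.4],[-0.045,0,-0.131,0,0.4]]'
python3 - <<'E'
from h import *
w=capture("wrist");save("i",cv2.resize(w["color"][60:260,190:450],(780,600),interpolation=cv2.INTER_CUBIC))
E
```

```text
time: 13.9
tool_pos: [517.5, 122.6, 401.7]
tcp_rot: [-3.142, 0.0, 1.624]
contact_force: [-0.4, 0.2, -1.1]
grip_width: 37.0
finger_force: 0.0
```

View pics/i.png

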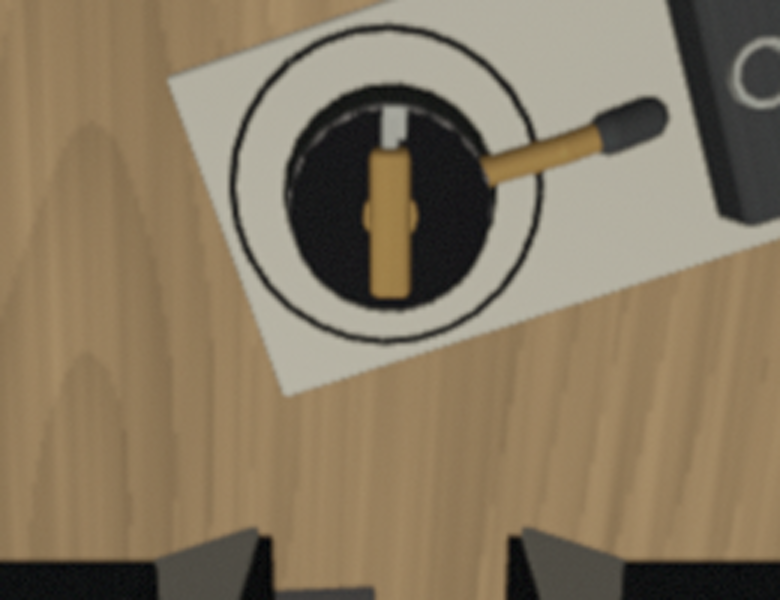

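```bash
python3 - <<'E'
from h import *
w=capture("wrist");c=w["color"].astype(int);mx,mn=c.max(2),c.min(2)
sub=lambda m,r0,r1:[(r,round(np.average(np.flatnonzero(m[r,308:332])+308),2),m[r,308:332].sum()) for r in range(r0,r1) if m[r,308:332].any()]
print("grey",sub((mx>110)&(mx-mn<30),94,111))
b=(c[...,0]-c[...,2]>50)
print("bar",[(r,round(np.mean(np.flatnonzero(b[r,300:340])+300),2),b[r,300:340].sum()) for r in range(110,160,3)])
E
```

```text
grey [(96, np.float64(319.5), np.int64(2)), (97, np.float64(321.5), np.int64(8)), (98, np.float64(321.5), np.int64(8)), (99, np.float64(321.5), np.int64(8)), (100, np.float64(321.5), np.int64(8)), (101, np.float64(321.5), np.int64(8)), (102, np.float64(321.5), np.int64(8)), (103, np.float64(321.5), np.int64(8)), (104, np.float64(321.5), np.int64(8)), (105, np.float64(321.5), np.int64(8)), (106, np.float64(321.0), np.int64(7)), (107, np.float64(321.0), np.int64(7)), (108, np.float64(320.0), np.int64(5)), (109, np.float64(320.0), np.int64(5)), (110, np.float64(320.0), np.int64(5))]
  return _methods._mean(a, axis=axis, dtype=dtype,
  ret = ret.dtype.type(ret / rcount)
```

The pointer overshoots the tab by about 0.045 rad, so I'll re-grip the bar and trim it.

```bash
python3 -m inch '[[0.03,0,0,0,0.4],[0.045,0,0.02,0,0.4],[0.045,0,0.05,0,0.4],[0.045,0,0.08,0,0.4],[0.045,0,0.11,0,0.4],[0.045,0,0.125,0,0.4],[0.045,0,0.131,0,0.4],[0.045,0,0.131,0,0.4]]'
python3 -m inch '[[0,0,0,0,0.25],[0,0,0,0,0.2],[0,0,0,0,0.15],[0,0,0,0,0.12],[0,0,0,0,0.1],[0,0,0,0,0],[0,0,0,0,0],[0,0,0,0,0]]'
python3 -m inch '[[0,0,0,0.02,0],[0,0,0,0.045,0],[0,0,0,0.045,0],[0,0,0,0.045,0.15],[0,0,0,0.045,0.2],[0,0,0,0.045,0.3],[0,0,0,0.045,0.4],[0,0,0,0.045,0.4]]'
python3 -m inch '[[0,0,-0.02,0,0.4],[0,0,-0.05,0,0.4],[0,0,-0.08,0,0.4],[0,0,-0.11,0,0.4],[-0.02,0,-0.13,0,0.4],[-0.04,0,-0.131,0,0.4],[-0.045,0,-0.131,0,0.4],[-0.045,0,-0.131,0,0.4]]'
python3 - <<'E'
from h import *
w=capture("wrist");save("j",cv2.resize(w["color"][60:260,190:450],(780,600),interpolation=cv2.INTER_CUBIC))
E
```

```text
time: 14.67
tool_pos: [514.5, 169.2, 268.7]
tcp_rot: [-3.137, 0.0, 1.627]
contact_force: [0.7, 0.2, 1.3]
grip_width: 36.9
finger_force: 0.0
time: 15.33
tool_pos: [515.1, 168.6, 271.4]
tcp_rot: [3.141, 0.0, 1.626]
contact_force: [-2.5, -0.1, 5.3]
grip_width: 9.9
finger_force: 30.0
time: 16.0
tool_pos: [515.1, 168.6, 270.5]
tcp_rot: [-3.141, 0.0, 1.581]
contact_force: [-0.2, -0.3, -0.2]
grip_width: 33.4
finger_force: 0.0
time: 16.67
tool_pos: [515.5, 122.6, 401.6]
tcp_rot: [-3.141, 0.0, 1.579]
contact_force: [-0.2, -0.2, -1.6]
grip_width: 36.5
finger_force: 0.0
```

View pics/j.png

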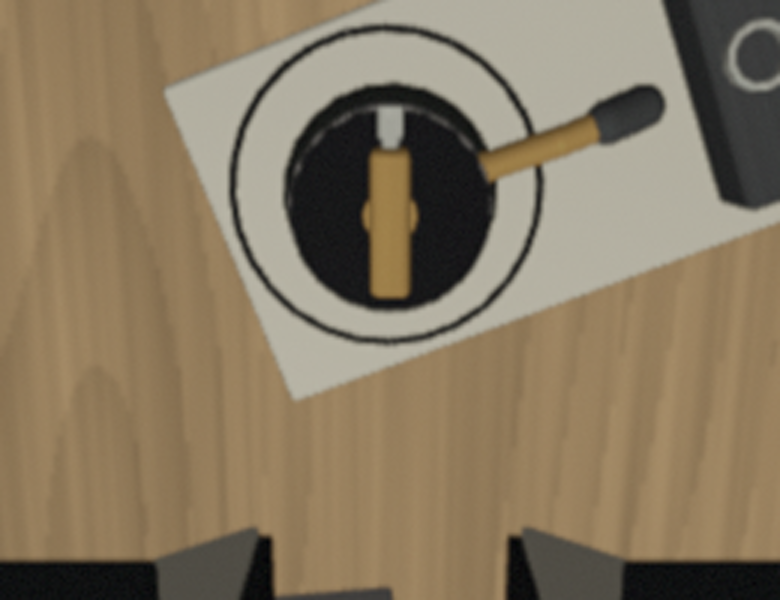

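The picture shows the bar (390,225), the nib and the tab (390,120) in one line. The burner stands within the circle, with its nozzle tip (655,105) aimed at the block.

```bash
python3 -c "
from plant import *
print(close_job())"
```

```text
the job is handed in; nothing more can be done
None
```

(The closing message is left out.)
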